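# Load a weld carrier against the rail and close the sliding end clamp

### The job

On the black welding fixture, push the longer of the two aluminium carriers squarely up against the steel back rail, and push the sliding end clamp along the rail until the carrier is trapped, with no gaps, between the clamp and the fixed end stop. Only push with the fingers: do not pinch or lift the carrier or the clamp, and leave the shorter carrier and the other things alone. Finish with the robot clear of everything.

Things in the scene. Friction and masses are not known exactly. Their poses are not given: they have to be found in the camera images.
- fixture: Fixed black steel plate 260 x 460 mm, top 10 mm above the table, placed and turned anew each time. Origin at table height; the plate spans x -140..+120, y -260..+200 mm. +x points from its open front to the back rail, +y along the rail from the clamp to the end stop, z up. Steel back rail: along y from -245 to +185, 26 mm tall above the plate, front face at x=+80 mm.
- corner (a point): Inner corner of rail face and end stop face on the plate top (fixture x=+80, y=+150, z=+10 mm); axes as the fixture's. The fixed steel end stop at the rail's +y end is 26 mm tall, spans fixture x +22..+80, its face looks to -y at y=+150 mm. Seated, the longer carrier's centre is at fixture x=+55, y=+90 mm.
- long_carrier: Longer loose aluminium carrier: block 50 (x) x 120 (y) x 30 mm high, copper strip and three pairs of black screw heads on top (34 mm high in all), 0.3 to 0.5 kg; pushed with a few N. Starts on the plate in front of the rail, left or right of the shorter one, its length within 20 degrees of the rail. Origin at the centre of its underside, y along its length, z up.
- short_carrier: Shorter loose aluminium carrier, to be left alone: 50 (x) x 66 (y) x 30 mm high, one pair of screw heads. Origin at the centre of its underside. It lies on the plate in front of the rail, beside the longer one, clear of the strip along the rail where the clamp slides and the carrier is seated.
- clamp (a joint): Travel of the sliding end clamp along fixture +y, m: 0 fully back (away from the end stop), limit 0.30. Its flat front face is at fixture y = -0.200 + value. Starts between 0 and 0.04. Slides against 2 N friction (plus 0.8 N at 0.1 m/s), stays where left; it touches the seated carrier at 0.230.
- clamp_block (a point): Centre of the clamp's steel block, 44 (x) x 30 (y) x 27 mm high, underside 1 mm above the plate; it moves on the line fixture x=+55 mm, its centre 24.5 mm above the table, 15 mm behind its front face. A black button 18 mm across on top (top 46 mm above the table). Axes as the fixture's.
- screwdriver: Bystander: screwdriver lying on the table beyond the fixture's end-stop (+y) end. Origin at about its middle.
- tip_cup: Bystander: steel cup 60 mm across, 50 mm high, on the table behind the back rail. Origin at the centre of its underside.
- jar: Bystander: small jar 48 mm across, 60 mm high, on the table behind the back rail. Origin at the centre of its underside.

How it is judged:
By the outcome, as a careful person would: the job done as asked, in the order asked, and still so for the second after the job is handed in, with the robot touching nothing.
It also fails if it takes over 42 s, if anything falls off the work surface, if the arm or the gripper's body presses on something with over 40 N, if the wrist force passes 120 N, or if a joint passes its speed limit or range.

### The arm

A 6-joint arm with a two-finger parallel gripper is mounted at the origin on the work surface. World frame = base frame: x ahead of the robot, y to its left, z up, the work surface at z = 0. Lengths are in m, angles in degrees, forces in N, time in s.
With the tool pointing down it reaches from about 0.25 to 0.725 m from the base axis. Payload 9.7 kg.
Tool frame: the origin (TCP) lies at the very end of the fingers, on their centre line; the grasp point (between the pads) lies 19 mm behind it; z points along the fingers, y is the line along which they close (so a half turn about z gives the same grasp; the last joint's range is limited). The gripper opens to 85 mm and grips with 20 to 120 N. Pads are 22 mm wide; open, the fingers measure 114 mm over their backs; the gripper's body (76 mm by 85 mm) begins 54 mm behind the grasp point. The pads swing forward as they close: fully open they stand 13 mm farther back than shut.
Start: joints at [67.151, 4.979, 10.078, 95.1, 0, 90], TCP at [0.214, 0.507, 0.231] pointing down, gripper open.
Joint ranges: [-179.16, 179.16], [-48.56, 103.87], [-65.8, 70.77], [-126.05, 130.52], [-82.76, 87.17], [-180, 180]. Speed limits (degrees/s): [127.2, 127.2, 147.25, 180, 180, 180].

### API

Orientations are given as [roll, pitch, yaw] about the fixed x, y, z axes, in that order (R = Rz(yaw) Ry(pitch) Rx(roll)).
In Python, from workcell import telemetry, optics, workorder gives the robot as it stands.
- The arm moves only by the shell command python3 -m handwheel 'ROWS' [FORCE]. ROWS is JSON, a list of rows, each an object of numbers: "tx", "ty", "tz": the shift along the tool's x, y, z in m; "ax", "ay", "az": the turn, a rotation vector about the tool's x, y, z in degrees; "jaw": the gripper command: -1 is shut, 1 is fully open, values between are in proportion. A call has exactly 10 rows; each row shifts and turns the commanded pose from where the row before left it, along the tool's axes as they then stand; what a row does not reach is not made up. A row lasts 1/8 s, in which the tool goes at most 62.5 mm and 10.7 degrees, less where a joint would pass 70% of its speed; a pose out of reach is approached as far as the arm can. A call is refused whole if a number of a shift passes 0.0625 or a number of a turn 10.7, either way. A call with a gripper value outside its range is refused whole. The fingers move at their own pace and stop on an object; FORCE is the grip in N (left out, the last holds). Time passes only in rows, so rows that do not move let the fingers close, or fill a call up. It gives the time, the measured TCP pose, the force, the opening and the grip force at its end, in the units of the state.
- telemetry.get_obs(): the state, without advancing time (a new reading comes with each control period).
- optics.camera(name): name is "scene" or "top" or "wrist"; returns a dict with "color" (400x640x3 uint8, red, green, blue), "K" (3x3 intrinsics, pixels), "extrinsics" (4x4, takes a point from camera to world coordinates); the wrist camera has in their place "mount" (4x4, takes a point from camera to tool coordinates, whose origin is the TCP and whose axes are the flange's). Camera axes: x right, y down, z forward; pixel columns grow to the right and rows downward; lengths in m; the calibration is good to about 2 mm. The wrist camera is an equidistant fisheye: a pixel r from the principal point sees the ray r / f radians off the axis. A picture is of the moment at which its call begins: read the wrist's pose just before it. There is no depth.
- workorder.job_done(): hands the job in; it is judged then, once.
The state is a dict: "time": time; "q": joint angles; "qd": joint speeds; "joint_efforts": joint torques, N m; "ee_pos": TCP position; "tcp_rot": TCP orientation; "wrist_force": force on the tool from outside, world axes, zero at the start; "torque": the same for the moment, N m; "opening": finger opening in m; "grasp_force": force on a finger pad.
Only numpy, scipy, OpenCV 4.12 (cv2) and the standard library are available. Lean on these libraries where they do the work, as an engineer would, in place of code of your own. Each camera call takes 0.05 s, during which the arm holds its last target. There are 200 camera calls.

## Working session

There is one attempt and no reset: what is moved stays moved. The work goes in short steps, Python scripts to look and compute and a shell command to move; the robot and the scene stay as the last step left them, time stands still between calls to the robot, and variables do not carry over. Pictures are saved under pics/ and viewed, at most 10 in all, crops included, and the job is handed in when it is done.

```bash
mkdir -p pics; python3 - <<'E'
from workcell import telemetry, optics
import cv2,numpy as np
o=telemetry.get_obs();print({k:np.round(v,3).tolist() for k,v in o.items()})
for n in("top","scene"):
    c=optics.camera(n);cv2.imwrite(f"pics/{n}0.png",c["color"][:,:,::-1]);print(n,c["K"].tolist(),np.round(c["extrinsics"],4).tolist())
E
```

```text
{'time': 0.0, 'q': [67.152, 5.011, 10.036, 95.101, 0.001, 89.999], 'qd': [0.013, -0.014, -0.085, -0.097, -0.112, 0.008], 'joint_efforts': [0.001, -52.039, 46.48, 0.016, -0.0, -0.0], 'ee_pos': [0.213, 0.507, 0.231], 'tcp_rot': [-179.924, -0.001, 157.153], 'wrist_force': [-0.468, 0.03, -0.901], 'torque': [-0.051, 0.017, 0.001], 'grasp_force': 0.0, 'opening': 0.085}
top [[456.04831158746117, 0.0, 320.68234458516145], [0.0, 456.04831158746117, 203.5605501610056], [0.0, 0.0, 1.0]] [[0.005, -0.9789, 0.2044, 0.447], [-1.0, -0.0054, -0.0016, 0.0315], [0.0027, -0.2044, -0.9789, 0.873], [0.0, 0.0, 0.0, 1.0]]
scene [[377.54214462854554, 0.0, 317.4437897661705], [0.0, 377.54214462854554, 193.30965345830066], [0.0, 0.0, 1.0]] [[0.3509, 0.5674, -0.745, 1.1146], [0.9362, -0.1978, 0.2904, -0.1636], [0.0174, -0.7994, -0.6006, 0.4758], [0.0, 0.0, 0.0, 1.0]]
```

View pics/top0.png

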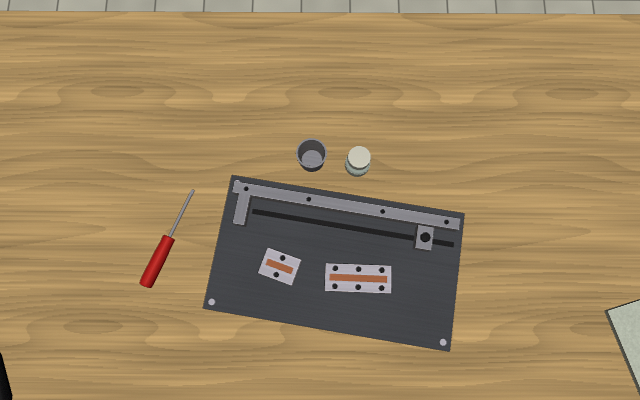

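View pics/scene0.png

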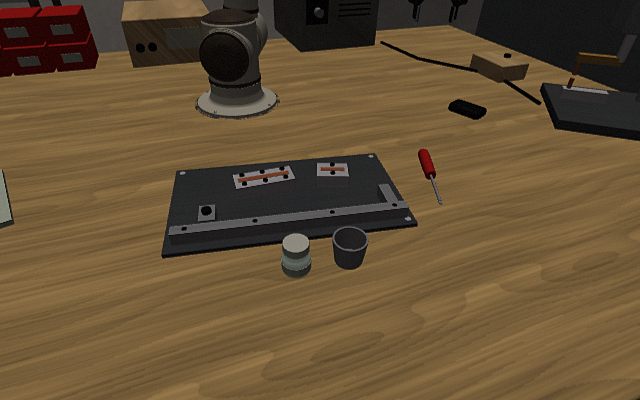

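The top view shows the plate corners at about (232,176), (464,213), (450,351) and (204,308), with the end stop on the left. The clamp button is at (425,238), the short carrier at (280,266) and the long carrier at (358,278). The jar and cup sit behind the rail.

```bash
cat > h.py <<'E'
from workcell import telemetry, optics
import cv2,numpy as np
def cast(c,uv,z):
    uv=np.atleast_2d(uv).astype(float);K,T=c["K"],c["extrinsics"]
    d=np.c_[uv,np.ones(len(uv))]@np.linalg.inv(K).T@T[:3,:3].T
    return T[:3,3]+d*((z-T[2,3])/d[:,2])[:,None]
def measure():
    c=optics.camera("top");im=c["color"];hsv=cv2.cvtColor(im,cv2.COLOR_RGB2HSV)
    roi=np.zeros(im.shape[:2],np.uint8);roi[165:365,195:475]=255
    m=((hsv[...,1]>90)&(hsv[...,2]>90)).astype(np.uint8)*255&roi
    return c,im,hsv,roi
def fix(c,im,hsv):
    dark=((hsv[...,2]<95)&(hsv[...,1]<60)).astype(np.uint8)*255
    dark[:170]=0;dark[:,:198]=0;dark[:,475:]=0
    cs,_=cv2.findContours(dark,0,2);k=max(cs,key=cv2.contourArea)
    q=cv2.approxPolyDP(cv2.convexHull(k),8,True)[:,0]
    return q
def strips(c,im,hsv,q):
    m=((hsv[...,0]<20)&(hsv[...,1]>80)).astype(np.uint8)*255
    r=np.zeros_like(m);cv2.fillConvexPoly(r,cv2.convexHull(q),255);r=cv2.erode(r,np.ones((9,9)))
    m&=r;cs,_=cv2.findContours(m,0,2)
    out=[]
    for k in cs:
        if cv2.contourArea(k)<60:continue
        p=cast(c,k[:,0],0.042)[:,:2]*1000
        out.append(cv2.minAreaRect(p.astype(np.float32)))
    return out
E
python3 - <<'E'
from h import *
c,im,hsv,_=measure()
q=fix(c,im,hsv);print(q.tolist());p=cast(c,q,0.01);print(p.round(4).tolist())
for s in strips(c,im,hsv,q):print(s)
print("button",cast(c,[[425,237.5]],0.046))
E
```

```text
[[231, 176], [463, 213], [449, 350], [204, 308]]
[[0.6813, 0.2058, 0.01], [0.6101, -0.2442, 0.01], [0.3573, -0.2039, 0.01], [0.4293, 0.2442, 0.01]]
((484.6033020019531, -36.94039535522461), (102.58595275878906, 11.60147762298584), 88.03073120117188)
((504.9013366699219, 104.96493530273438), (48.576629638671875, 11.732928276062012), 69.96434020996094)
button [[ 0.55744808 -0.16059442  0.046     ]]
```

```bash
cat >> h.py <<'E'
O=np.array([.5341,.0285]);YAW=np.radians(-9.0)
X=np.array([np.cos(YAW),np.sin(YAW)]);Y=np.array([-X[1],X[0]])
def tofix(p): r=np.array(p)[:2]-O;return np.array([r@X,r@Y])*1000
def st():
    o=telemetry.get_obs();print("t",round(o["time"],2),"fix",tofix(o["ee_pos"]).round(1),"z",round(o["ee_pos"][2]*1000,1),"rot",np.round(o["tcp_rot"],2),"F",np.round(o["wrist_force"],1),"op",round(o["opening"],4))
E
python3 -m handwheel '[{"az":-6.9,"jaw":1},{"az":-6.95},{"tx":-0.03,"ty":-0.052},{"tx":-0.03,"ty":-0.052},{"tx":-0.03,"ty":-0.052},{"tx":-0.03,"ty":-0.052},{"tx":-0.03,"ty":-0.052},{"tx":-0.03,"ty":-0.052},{"tx":-0.03,"ty":-0.052},{"tx":-0.03,"ty":-0.052}]'; python3 -c "from h import *;st()"
```

```text
t 0.15 fix [-391.5  422.1] z 230.8 rot [-179.94   -0.    157.15] F [0.1 0.3 0.5] op 0.0854$[0]: bad value
```

```bash
python3 -m handwheel '[{"tx":0,"ty":0,"tz":0,"ax":0,"ay":0,"az":-6.9,"jaw":1},{"tx":0,"ty":0,"tz":0,"ax":0,"ay":0,"az":-6.95,"jaw":1},{"tx":-0.03,"ty":-0.052,"tz":0,"ax":0,"ay":0,"az":0,"jaw":1},{"tx":-0.03,"ty":-0.052,"tz":0,"ax":0,"ay":0,"az":0,"jaw":1},{"tx":-0.03,"ty":-0.052,"tz":0,"ax":0,"ay":0,"az":0,"jaw":1},{"tx":-0.03,"ty":-0.052,"tz":0,"ax":0,"ay":0,"az":0,"jaw":1},{"tx":-0.03,"ty":-0.052,"tz":0,"ax":0,"ay":0,"az":0,"jaw":1},{"tx":-0.03,"ty":-0.052,"tz":0,"ax":0,"ay":0,"az":0,"jaw":1},{"tx":-0.03,"ty":-0.052,"tz":0,"ax":0,"ay":0,"az":0,"jaw":1},{"tx":-0.03,"ty":-0.052,"tz":0,"ax":0,"ay":0,"az":0,"jaw":1}]'; python3 -c "from h import *;st()"
```

```text
time: 1.4
ee_pos: [0.3858, 0.0565, 0.2313]
tcp_rot: [180.0, 0.0, 171.0]
wrist_force: [1.2, 1.3, 0.7]
opening: 0.0855
grasp_force: 0.0
t 1.4 fix [-150.9    4.5] z 231.3 rot [1.7998e+02 3.0000e-02 1.7101e+02] F [1.2 1.3 0.7] op 0.0855
```

```bash
python3 -m handwheel '[{"tx":-0.015,"ty":-0.0255,"tz":0.04,"ax":0,"ay":0,"az":0,"jaw":1},{"tx":-0.015,"ty":-0.0255,"tz":0.04,"ax":0,"ay":0,"az":0,"jaw":1},{"tx":-0.015,"ty":-0.0255,"tz":0.04,"ax":0,"ay":0,"az":0,"jaw":1},{"tx":0,"ty":0,"tz":0.026,"ax":0,"ay":0,"az":0,"jaw":1},{"tx":0,"ty":0,"tz":0.026,"ax":0,"ay":0,"az":0,"jaw":1},{"tx":0,"ty":0,"tz":0.026,"ax":0,"ay":0,"az":0,"jaw":1},{"tx":0,"ty":0,"tz":0.01,"ax":0,"ay":0,"az":0,"jaw":1},{"tx":0,"ty":0,"tz":0.006,"ax":0,"ay":0,"az":0,"jaw":1},{"tx":0,"ty":0,"tz":0.003,"ax":0,"ay":0,"az":0,"jaw":1},{"tx":0,"ty":0,"tz":0,"ax":0,"ay":0,"az":0,"jaw":1}]'; python3 - <<'E'
from h import *;st()
c=optics.camera("top");cv2.imwrite("pics/a.png",cv2.resize(c["color"][150:370,190:490,::-1],None,fx=2,fy=2))
c=optics.camera("scene");cv2.imwrite("pics/b.png",cv2.resize(c["color"][120:270,150:450,::-1],None,fx=2,fy=2))
cv2.imwrite("pics/ab.png",np.vstack([cv2.imread("pics/a.png")[:300],cv2.imread("pics/b.png")]))
E
```

```text
time: 2.65
ee_pos: [0.4183, -0.0242, 0.0148]
tcp_rot: [180.0, 0.0, 171.0]
wrist_force: [0.6, 0.0, -0.0]
opening: 0.0854
grasp_force: 0.0
t 2.65 fix [-106.1  -70.1] z 14.8 rot [1.8000e+02 4.0000e-02 1.7101e+02] F [ 0.6  0.  -0. ] op 0.0854
```

View pics/ab.png

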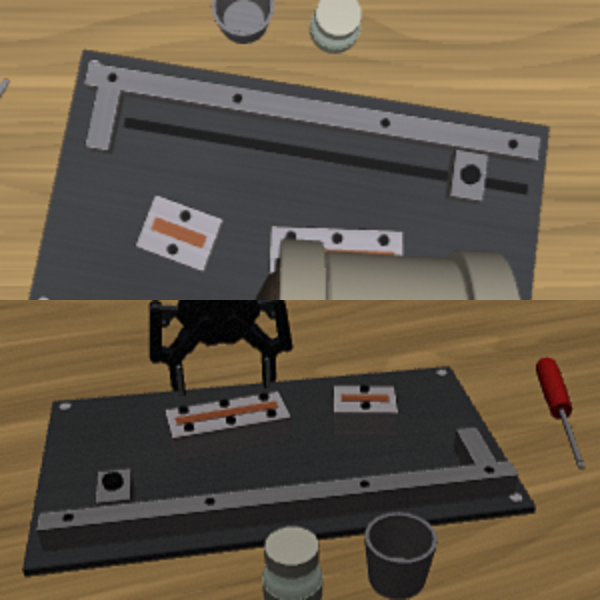

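The fingers straddle the carrier's near side and sit clear of it; the lower view has them at (178,385) and (267,380). Next I push toward the rail.

```bash
python3 -m handwheel '[{"tx":-0.012,"ty":0,"tz":0,"ax":0,"ay":0,"az":0,"jaw":1},{"tx":-0.01,"ty":0,"tz":0,"ax":0,"ay":0,"az":0,"jaw":1},{"tx":-0.01,"ty":0,"tz":0,"ax":0,"ay":0,"az":0,"jaw":1},{"tx":-0.01,"ty":0,"tz":0,"ax":0,"ay":0,"az":0,"jaw":1},{"tx":-0.01,"ty":0,"tz":0,"ax":0,"ay":0,"az":0,"jaw":1},{"tx":-0.01,"ty":0,"tz":0,"ax":0,"ay":0,"az":0,"jaw":1},{"tx":-0.01,"ty":0,"tz":0,"ax":0,"ay":0,"az":0,"jaw":1},{"tx":-0.01,"ty":0,"tz":0,"ax":0,"ay":0,"az":0,"jaw":1},{"tx":-0.01,"ty":0,"tz":0,"ax":0,"ay":0,"az":0,"jaw":1},{"tx":-0.01,"ty":0,"tz":0,"ax":0,"ay":0,"az":0,"jaw":1}]'; python3 -c "from h import *;st()"
```

```text
time: 4.0
ee_pos: [0.5194, -0.0402, 0.0142]
tcp_rot: [-180.0, -0.0, 171.0]
wrist_force: [-2.2, -0.2, -0.7]
opening: 0.0852
grasp_force: 0.9
t 4.0 fix [ -3.7 -70.2] z 14.2 rot [-180.   -0.  171.] F [-2.2 -0.2 -0.7] op 0.0852
```

```bash
python3 -m handwheel '[{"tx":-0.005,"ty":0,"tz":0,"ax":0,"ay":0,"az":0,"jaw":1},{"tx":-0.005,"ty":0,"tz":0,"ax":0,"ay":0,"az":0,"jaw":1},{"tx":-0.003,"ty":0,"tz":0,"ax":0,"ay":0,"az":0,"jaw":1},{"tx":-0.002,"ty":0,"tz":0,"ax":0,"ay":0,"az":0,"jaw":1},{"tx":-0.002,"ty":0,"tz":0,"ax":0,"ay":0,"az":0,"jaw":1},{"tx":0,"ty":0,"tz":0,"ax":0,"ay":0,"az":0,"jaw":1},{"tx":0,"ty":0,"tz":0,"ax":0,"ay":0,"az":0,"jaw":1},{"tx":0,"ty":0,"tz":0,"ax":0,"ay":0,"az":0,"jaw":1},{"tx":0,"ty":0,"tz":0,"ax":0,"ay":0,"az":0,"jaw":1},{"tx":0,"ty":0,"tz":0,"ax":0,"ay":0,"az":0,"jaw":1}]'; python3 -c "from h import *;st()"
```

```text
time: 5.25
ee_pos: [0.5356, -0.0428, 0.0144]
tcp_rot: [180.0, 0.0, 171.0]
wrist_force: [-0.6, 0.5, -1.0]
opening: 0.0855
grasp_force: 0.0
t 5.25 fix [ 12.7 -70.2] z 14.4 rot [1.80e+02 1.00e-02 1.71e+02] F [-0.6  0.5 -1. ] op 0.0855
```

```bash
python3 -m handwheel '[{"tx":-0.002,"ty":0,"tz":0,"ax":0,"ay":0,"az":0,"jaw":1},{"tx":-0.001,"ty":0,"tz":0,"ax":0,"ay":0,"az":0,"jaw":1},{"tx":-0.001,"ty":0,"tz":0,"ax":0,"ay":0,"az":0,"jaw":1},{"tx":-0.001,"ty":0,"tz":0,"ax":0,"ay":0,"az":0,"jaw":1},{"tx":0,"ty":0,"tz":0,"ax":0,"ay":0,"az":0,"jaw":1},{"tx":0,"ty":0,"tz":0,"ax":0,"ay":0,"az":0,"jaw":1},{"tx":0,"ty":0,"tz":0,"ax":0,"ay":0,"az":0,"jaw":1},{"tx":0,"ty":0,"tz":0,"ax":0,"ay":0,"az":0,"jaw":1},{"tx":0,"ty":0,"tz":0,"ax":0,"ay":0,"az":0,"jaw":1},{"tx":0,"ty":0,"tz":0,"ax":0,"ay":0,"az":0,"jaw":1}]'; python3 - <<'E'
from h import *;st()
c=optics.camera("top");cv2.imwrite("pics/c.png",cv2.resize(c["color"][165:315,220:480,::-1],None,fx=3,fy=3))
E
```

```text
time: 6.5
ee_pos: [0.5406, -0.0436, 0.0143]
tcp_rot: [180.0, 0.0, 171.0]
wrist_force: [-2.4, 0.7, 3.1]
opening: 0.0856
grasp_force: 1.2
t 6.5 fix [ 17.7 -70.2] z 14.3 rot [1.80e+02 1.00e-02 1.71e+02] F [-2.4  0.7  3.1] op 0.0856
```

View pics/c.png

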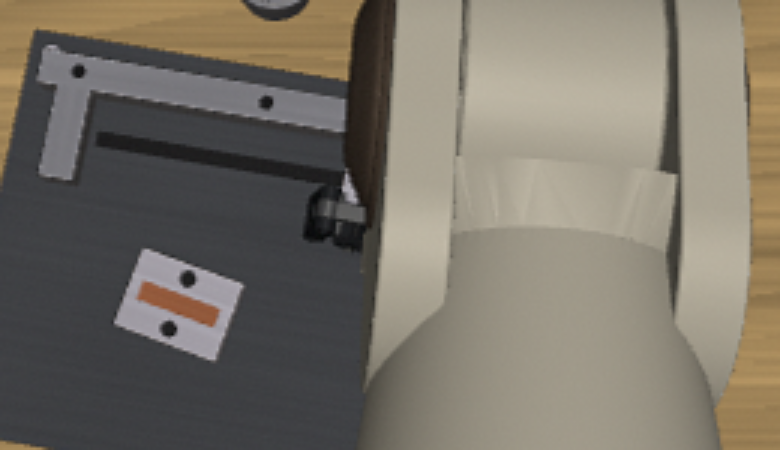

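The arm hides the carrier in this view, though its left tip shows at (350,185). The force is starting to rise, so I continue in small steps.

```bash
python3 -m handwheel '[{"tx":-0.001,"ty":0,"tz":0,"ax":0,"ay":0,"az":0,"jaw":1},{"tx":-0.001,"ty":0,"tz":0,"ax":0,"ay":0,"az":0,"jaw":1},{"tx":0,"ty":0,"tz":0,"ax":0,"ay":0,"az":0,"jaw":1},{"tx":0,"ty":0,"tz":0,"ax":0,"ay":0,"az":0,"jaw":1},{"tx":0,"ty":0,"tz":0,"ax":0,"ay":0,"az":0,"jaw":1},{"tx":0,"ty":0,"tz":0,"ax":0,"ay":0,"az":0,"jaw":1},{"tx":0,"ty":0,"tz":0,"ax":0,"ay":0,"az":0,"jaw":1},{"tx":0,"ty":0,"tz":0,"ax":0,"ay":0,"az":0,"jaw":1},{"tx":0,"ty":0,"tz":0,"ax":0,"ay":0,"az":0,"jaw":1},{"tx":0,"ty":0,"tz":0,"ax":0,"ay":0,"az":0,"jaw":1}]'; python3 - <<'E'
from h import *;st()
c=optics.camera("scene");cv2.imwrite("pics/d.png",cv2.resize(c["color"][140:270,150:430,::-1],None,fx=2.8,fy=2.8,interpolation=2))
E
```

```text
time: 7.8
ee_pos: [0.5409, -0.0436, 0.0142]
tcp_rot: [180.0, -0.2, 171.0]
wrist_force: [-12.3, 2.7, 8.3]
opening: 0.0854
grasp_force: 6.1
t 7.8 fix [ 18.  -70.2] z 14.2 rot [180.    -0.18 170.99] F [-12.3   2.7   8.3] op 0.0854
```

View pics/d.png

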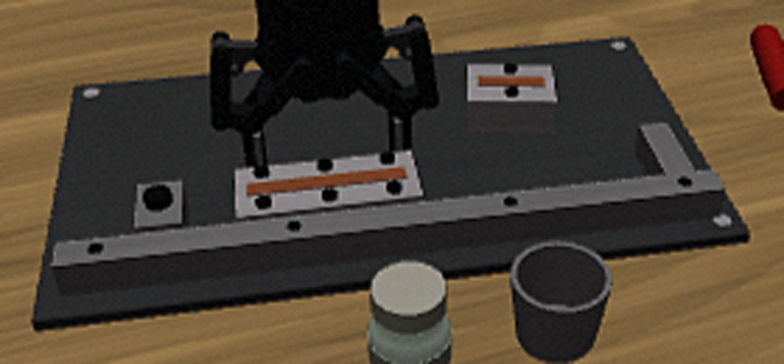

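The carrier's copper strip now runs parallel to the rail, with no visible gap, and contact force is about 12 N. I retreat and move behind the clamp with the fingers shut.

```bash
python3 -m handwheel '[{"tx":0.012,"ty":0,"tz":0,"ax":0,"ay":0,"az":0,"jaw":1},{"tx":0.018,"ty":0,"tz":0,"ax":0,"ay":0,"az":0,"jaw":1},{"tx":0,"ty":0,"tz":-0.043,"ax":0,"ay":0,"az":0,"jaw":1},{"tx":0,"ty":0,"tz":-0.043,"ax":0,"ay":0,"az":0,"jaw":-1},{"tx":-0.01675,"ty":-0.04125,"tz":0,"ax":0,"ay":0,"az":0,"jaw":-1},{"tx":-0.01675,"ty":-0.04125,"tz":0,"ax":0,"ay":0,"az":0,"jaw":-1},{"tx":-0.01675,"ty":-0.04125,"tz":0,"ax":0,"ay":0,"az":0,"jaw":-1},{"tx":-0.01675,"ty":-0.04125,"tz":0,"ax":0,"ay":0,"az":0,"jaw":-1},{"tx":0,"ty":0,"tz":0.02,"ax":0,"ay":0,"az":0,"jaw":-1},{"tx":0,"ty":0,"tz":0,"ax":0,"ay":0,"az":0,"jaw":-1}]' 20; python3 - <<'E'
from h import *;st()
c=optics.camera("top");cv2.imwrite("pics/e.png",cv2.resize(c["color"][165:365,200:480,::-1],None,fx=2.8,fy=2.8,interpolation=2))
hsv=cv2.cvtColor(c["color"],cv2.COLOR_RGB2HSV)
for s in strips(c,0,hsv,np.array([[231, 176], [463, 213], [449, 350], [204, 308]])):print(s,tofix(np.array(s[0])/1000))
E
```

```text
time: 9.1
ee_pos: [0.5522, -0.2128, 0.0786]
tcp_rot: [180.0, -0.1, 171.0]
wrist_force: [0.0, 0.3, 1.1]
opening: -0.0001
grasp_force: 0.0
t 9.1 fix [  55.6 -235.4] z 78.6 rot [ 1.7997e+02 -1.4000e-01  1.7095e+02] F [0.  0.3 1.1] op -0.0001
((504.9013366699219, 104.96493530273438), (48.576629638671875, 11.732928276062012), 69.96434020996094) [-40.80093058  70.95584778]
((576.288330078125, -54.39045333862305), (103.41101837158203, 11.840678215026855), 81.01171875) [ 54.63584545 -75.27022546]
```

View pics/e.png

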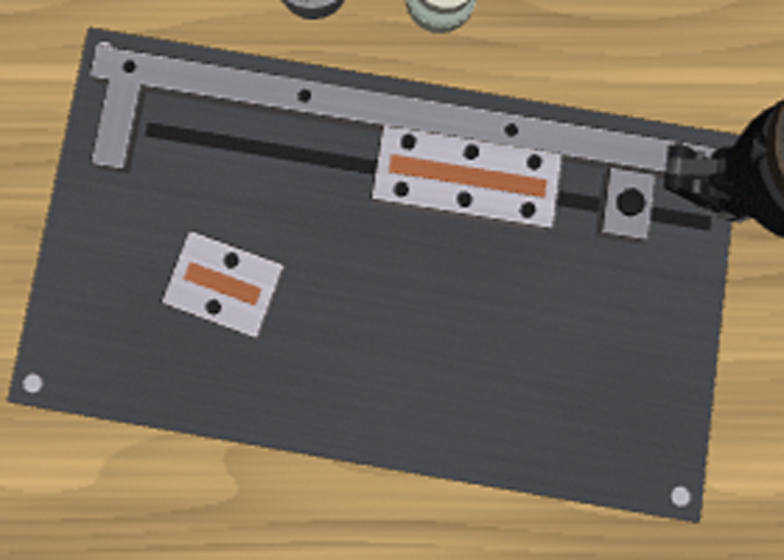

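The carrier sits flat at fixture (54.6, -75.3), square to within 0.1°. The shut fingers are behind the clamp, at (690,175) in the crop. Next I descend and push the clamp.

```bash
python3 -m handwheel '[{"tx":0,"ty":0,"tz":0.02,"ax":0,"ay":0,"az":0,"jaw":-1},{"tx":0,"ty":0,"tz":0.02,"ax":0,"ay":0,"az":0,"jaw":-1},{"tx":0,"ty":0,"tz":0.012,"ax":0,"ay":0,"az":0,"jaw":-1},{"tx":0,"ty":0,"tz":0.004,"ax":0,"ay":0,"az":0,"jaw":-1},{"tx":0,"ty":0.008,"tz":0,"ax":0,"ay":0,"az":0,"jaw":-1},{"tx":0,"ty":0.008,"tz":0,"ax":0,"ay":0,"az":0,"jaw":-1},{"tx":0,"ty":0.008,"tz":0,"ax":0,"ay":0,"az":0,"jaw":-1},{"tx":0,"ty":0.008,"tz":0,"ax":0,"ay":0,"az":0,"jaw":-1},{"tx":0,"ty":0.008,"tz":0,"ax":0,"ay":0,"az":0,"jaw":-1},{"tx":0,"ty":0.008,"tz":0,"ax":0,"ay":0,"az":0,"jaw":-1}]'; python3 -c "from h import *;st()"
```

```text
time: 10.4
ee_pos: [0.561, -0.1649, 0.0245]
tcp_rot: [-180.0, 0.0, 171.0]
wrist_force: [0.6, -2.6, 2.4]
opening: -0.0003
grasp_force: 1.3
t 10.4 fix [  56.8 -186.8] z 24.5 rot [-1.7998e+02  3.0000e-02  1.7100e+02] F [ 0.6 -2.6  2.4] op -0.0003
```

```bash
python3 -m handwheel '[{"tx":0,"ty":0.006,"tz":0,"ax":0,"ay":0,"az":0,"jaw":-1},{"tx":0,"ty":0.006,"tz":0,"ax":0,"ay":0,"az":0,"jaw":-1},{"tx":0,"ty":0.006,"tz":0,"ax":0,"ay":0,"az":0,"jaw":-1},{"tx":0,"ty":0.006,"tz":0,"ax":0,"ay":0,"az":0,"jaw":-1},{"tx":0,"ty":0.006,"tz":0,"ax":0,"ay":0,"az":0,"jaw":-1},{"tx":0,"ty":0.008,"tz":0,"ax":0,"ay":0,"az":0,"jaw":-1},{"tx":0,"ty":0.008,"tz":0,"ax":0,"ay":0,"az":0,"jaw":-1},{"tx":0,"ty":0.008,"tz":0,"ax":0,"ay":0,"az":0,"jaw":-1},{"tx":0,"ty":0.008,"tz":0,"ax":0,"ay":0,"az":0,"jaw":-1},{"tx":0,"ty":0.008,"tz":0,"ax":0,"ay":0,"az":0,"jaw":-1}]'; python3 -c "from h import *;st()"
```

```text
time: 11.65
ee_pos: [0.572, -0.0963, 0.0243]
tcp_rot: [-179.9, 0.0, 171.0]
wrist_force: [2.7, -6.0, -0.5]
opening: -0.0005
grasp_force: 2.5
t 11.65 fix [  56.9 -117.3] z 24.3 rot [-1.7994e+02  4.0000e-02  1.7097e+02] F [ 2.7 -6.  -0.5] op -0.0005
```

```bash
python3 -m handwheel '[{"tx":0,"ty":0.008,"tz":0,"ax":0,"ay":0,"az":0,"jaw":-1},{"tx":0,"ty":0.008,"tz":0,"ax":0,"ay":0,"az":0,"jaw":-1},{"tx":0,"ty":0.008,"tz":0,"ax":0,"ay":0,"az":0,"jaw":-1},{"tx":0,"ty":0.008,"tz":0,"ax":0,"ay":0,"az":0,"jaw":-1},{"tx":0,"ty":0.008,"tz":0,"ax":0,"ay":0,"az":0,"jaw":-1},{"tx":0,"ty":0.008,"tz":0,"ax":0,"ay":0,"az":0,"jaw":-1},{"tx":0,"ty":0.008,"tz":0,"ax":0,"ay":0,"az":0,"jaw":-1},{"tx":0,"ty":0.008,"tz":0,"ax":0,"ay":0,"az":0,"jaw":-1},{"tx":0,"ty":0.008,"tz":0,"ax":0,"ay":0,"az":0,"jaw":-1},{"tx":0,"ty":0.006,"tz":0,"ax":0,"ay":0,"az":0,"jaw":-1}]'; python3 - <<'E'
from h import *;st()
c=optics.camera("scene");cv2.imwrite("pics/f.png",cv2.resize(c["color"][140:270,150:430,::-1],None,fx=2.8,fy=2.8,interpolation=2))
E
```

```text
time: 12.9
ee_pos: [0.5843, -0.0192, 0.0243]
tcp_rot: [-179.9, 0.1, 171.0]
wrist_force: [3.8, -4.9, 0.4]
opening: -0.0001
grasp_force: 2.4
t 12.9 fix [ 57.  -39.3] z 24.3 rot [-1.7995e+02  5.0000e-02  1.7098e+02] F [ 3.8 -4.9  0.4] op -0.0001
```

View pics/f.png

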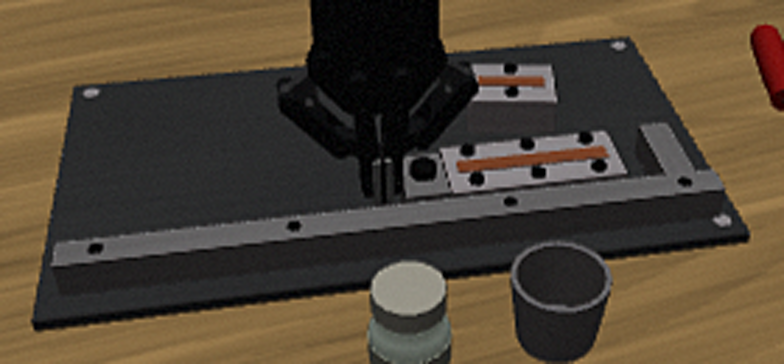

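The clamp at (425,170) is pushing the carrier along the rail, still parallel, with about 25 mm left to the stop.

```bash
python3 -m handwheel '[{"tx":0,"ty":0.004,"tz":0,"ax":0,"ay":0,"az":0,"jaw":-1},{"tx":0,"ty":0.004,"tz":0,"ax":0,"ay":0,"az":0,"jaw":-1},{"tx":0,"ty":0.004,"tz":0,"ax":0,"ay":0,"az":0,"jaw":-1},{"tx":0,"ty":0.002,"tz":0,"ax":0,"ay":0,"az":0,"jaw":-1},{"tx":0,"ty":0.002,"tz":0,"ax":0,"ay":0,"az":0,"jaw":-1},{"tx":0,"ty":0.001,"tz":0,"ax":0,"ay":0,"az":0,"jaw":-1},{"tx":0,"ty":0.001,"tz":0,"ax":0,"ay":0,"az":0,"jaw":-1},{"tx":0,"ty":0.001,"tz":0,"ax":0,"ay":0,"az":0,"jaw":-1},{"tx":0,"ty":0.001,"tz":0,"ax":0,"ay":0,"az":0,"jaw":-1},{"tx":0,"ty":0,"tz":0,"ax":0,"ay":0,"az":0,"jaw":-1}]'; python3 -c "from h import *;st()"
```

```text
time: 14.2
ee_pos: [0.5872, 0.0003, 0.0243]
tcp_rot: [-180.0, 0.0, 171.0]
wrist_force: [3.2, -5.6, 0.4]
opening: -0.0001
grasp_force: 2.0
t 14.2 fix [ 56.9 -19.5] z 24.3 rot [-1.7996e+02  3.0000e-02  1.7097e+02] F [ 3.2 -5.6  0.4] op -0.0001
```

```bash
python3 -m handwheel '[{"tx":0,"ty":0.001,"tz":0,"ax":0,"ay":0,"az":0,"jaw":-1},{"tx":0,"ty":0.001,"tz":0,"ax":0,"ay":0,"az":0,"jaw":-1},{"tx":0,"ty":0.001,"tz":0,"ax":0,"ay":0,"az":0,"jaw":-1},{"tx":0,"ty":0,"tz":0,"ax":0,"ay":0,"az":0,"jaw":-1},{"tx":0,"ty":0,"tz":0,"ax":0,"ay":0,"az":0,"jaw":-1},{"tx":0,"ty":0,"tz":0,"ax":0,"ay":0,"az":0,"jaw":-1},{"tx":0,"ty":0,"tz":0,"ax":0,"ay":0,"az":0,"jaw":-1},{"tx":0,"ty":0,"tz":0,"ax":0,"ay":0,"az":0,"jaw":-1},{"tx":0,"ty":0,"tz":0,"ax":0,"ay":0,"az":0,"jaw":-1},{"tx":0,"ty":0,"tz":0,"ax":0,"ay":0,"az":0,"jaw":-1}]'; python3 -c "from h import *;st()"
```

```text
time: 15.45
ee_pos: [0.5877, 0.0033, 0.0243]
tcp_rot: [-180.0, 0.0, 171.0]
wrist_force: [2.6, -4.8, 0.9]
opening: 0.0002
grasp_force: 2.0
t 15.45 fix [ 56.8 -16.5] z 24.3 rot [-1.7997e+02  3.0000e-02  1.7097e+02] F [ 2.6 -4.8  0.9] op 0.0002
```

```bash
python3 -m handwheel '[{"tx":0,"ty":0.001,"tz":0,"ax":0,"ay":0,"az":0,"jaw":-1},{"tx":0,"ty":0.001,"tz":0,"ax":0,"ay":0,"az":0,"jaw":-1},{"tx":0,"ty":0,"tz":0,"ax":0,"ay":0,"az":0,"jaw":-1},{"tx":0,"ty":0,"tz":0,"ax":0,"ay":0,"az":0,"jaw":-1},{"tx":0,"ty":0,"tz":0,"ax":0,"ay":0,"az":0,"jaw":-1},{"tx":0,"ty":0,"tz":0,"ax":0,"ay":0,"az":0,"jaw":-1},{"tx":0,"ty":0,"tz":0,"ax":0,"ay":0,"az":0,"jaw":-1},{"tx":0,"ty":0,"tz":0,"ax":0,"ay":0,"az":0,"jaw":-1},{"tx":0,"ty":0,"tz":0,"ax":0,"ay":0,"az":0,"jaw":-1},{"tx":0,"ty":0,"tz":0,"ax":0,"ay":0,"az":0,"jaw":-1}]'; python3 -c "from h import *;st()"
```

```text
time: 16.7
ee_pos: [0.588, 0.0052, 0.0243]
tcp_rot: [-180.0, 0.0, 171.0]
wrist_force: [2.2, -4.3, 0.3]
opening: 0.0003
grasp_force: 2.0
t 16.7 fix [ 56.9 -14.5] z 24.3 rot [-1.7997e+02  3.0000e-02  1.7097e+02] F [ 2.2 -4.3  0.3] op 0.0003
```

```bash
python3 -m handwheel '[{"tx":0,"ty":0.001,"tz":0,"ax":0,"ay":0,"az":0,"jaw":-1},{"tx":0,"ty":0.001,"tz":0,"ax":0,"ay":0,"az":0,"jaw":-1},{"tx":0,"ty":0,"tz":0,"ax":0,"ay":0,"az":0,"jaw":-1},{"tx":0,"ty":0,"tz":0,"ax":0,"ay":0,"az":0,"jaw":-1},{"tx":0,"ty":0,"tz":0,"ax":0,"ay":0,"az":0,"jaw":-1},{"tx":0,"ty":0,"tz":0,"ax":0,"ay":0,"az":0,"jaw":-1},{"tx":0,"ty":0,"tz":0,"ax":0,"ay":0,"az":0,"jaw":-1},{"tx":0,"ty":0,"tz":0,"ax":0,"ay":0,"az":0,"jaw":-1},{"tx":0,"ty":0,"tz":0,"ax":0,"ay":0,"az":0,"jaw":-1},{"tx":0,"ty":0,"tz":0,"ax":0,"ay":0,"az":0,"jaw":-1}]'; python3 -c "from h import *;st()
c=optics.camera('scene');cv2.imwrite('pics/g.png',cv2.resize(c['color'][160:230,280:420,::-1],None,fx=5,fy=5,interpolation=2))"
```

```text
time: 17.95
ee_pos: [0.5883, 0.0071, 0.0242]
tcp_rot: [-180.0, 0.0, 171.0]
wrist_force: [2.9, -5.6, 0.3]
opening: 0.0002
grasp_force: 2.3
t 17.95 fix [ 56.9 -12.7] z 24.2 rot [-1.7995e+02  3.0000e-02  1.7097e+02] F [ 2.9 -5.6  0.3] op 0.0002
```

View pics/g.png

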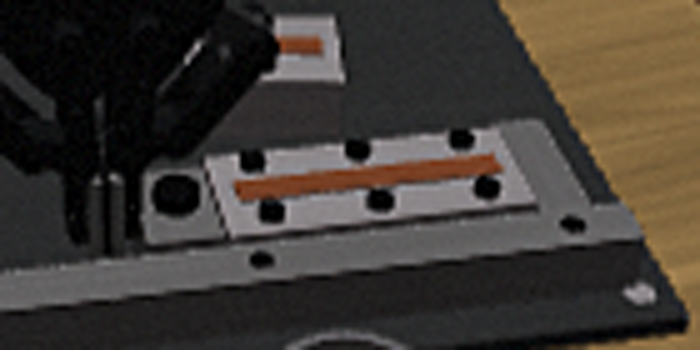

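The carrier's end at (535,190) looks almost at the stop, but the force is still at sliding level, so I keep nudging.

```bash
python3 -m handwheel '[{"tx":0,"ty":0.001,"tz":0,"ax":0,"ay":0,"az":0,"jaw":-1},{"tx":0,"ty":0,"tz":0,"ax":0,"ay":0,"az":0,"jaw":-1},{"tx":0,"ty":0.001,"tz":0,"ax":0,"ay":0,"az":0,"jaw":-1},{"tx":0,"ty":0,"tz":0,"ax":0,"ay":0,"az":0,"jaw":-1},{"tx":0,"ty":0,"tz":0,"ax":0,"ay":0,"az":0,"jaw":-1},{"tx":0,"ty":0,"tz":0,"ax":0,"ay":0,"az":0,"jaw":-1},{"tx":0,"ty":0,"tz":0,"ax":0,"ay":0,"az":0,"jaw":-1},{"tx":0,"ty":0,"tz":0,"ax":0,"ay":0,"az":0,"jaw":-1},{"tx":0,"ty":0,"tz":0,"ax":0,"ay":0,"az":0,"jaw":-1},{"tx":0,"ty":0,"tz":0,"ax":0,"ay":0,"az":0,"jaw":-1}]'; python3 -c "from h import *;st()"
```

```text
time: 19.25
ee_pos: [0.5883, 0.0074, 0.0243]
tcp_rot: [-179.8, 0.0, 170.9]
wrist_force: [1.2, -13.5, 2.3]
opening: 0.0002
grasp_force: 6.8
t 19.25 fix [ 56.8 -12.4] z 24.3 rot [-1.7977e+02  3.0000e-02  1.7089e+02] F [  1.2 -13.5   2.3] op 0.0002
```

The force has risen to 13.5 N with no further motion, so everything is seated. Now I retreat and check.

```bash
python3 -m handwheel '[{"tx":0,"ty":-0.01,"tz":0,"ax":0,"ay":0,"az":0,"jaw":-1},{"tx":0,"ty":-0.02,"tz":0,"ax":0,"ay":0,"az":0,"jaw":-1},{"tx":0,"ty":-0.01,"tz":-0.05,"ax":0,"ay":0,"az":0,"jaw":-1},{"tx":0,"ty":0,"tz":-0.05,"ax":0,"ay":0,"az":0,"jaw":-1},{"tx":0.02,"ty":-0.05,"tz":-0.02,"ax":0,"ay":0,"az":0,"jaw":-1},{"tx":0.02,"ty":-0.05,"tz":0,"ax":0,"ay":0,"az":0,"jaw":-1},{"tx":0.02,"ty":-0.05,"tz":0,"ax":0,"ay":0,"az":0,"jaw":-1},{"tx":0.02,"ty":-0.05,"tz":0,"ax":0,"ay":0,"az":0,"jaw":-1},{"tx":0.02,"ty":-0.03,"tz":0,"ax":0,"ay":0,"az":0,"jaw":-1},{"tx":0,"ty":0,"tz":0,"ax":0,"ay":0,"az":0,"jaw":-1}]'; python3 - <<'E'
from h import *;st()
c=optics.camera("top");cv2.imwrite("pics/i.png",cv2.resize(c["color"][170:300,210:410,::-1],None,fx=4,fy=4,interpolation=2))
hsv=cv2.cvtColor(c["color"],cv2.COLOR_RGB2HSV)
for s in strips(c,0,hsv,np.array([[231, 176], [463, 213], [449, 350], [204, 308]])):print(s,tofix(np.array(s[0])/1000))
E
```

```text
time: 20.5
ee_pos: [0.4455, -0.2433, 0.1443]
tcp_rot: [180.0, -0.0, 170.8]
wrist_force: [0.9, -0.2, 0.1]
opening: -0.0004
grasp_force: 0.0
t 20.5 fix [ -45.  -282.3] z 144.3 rot [ 1.7998e+02 -1.0000e-02  1.7080e+02] F [ 0.9 -0.2  0.1] op -0.0004
((504.9013366699219, 104.96493530273438), (48.576629638671875, 11.732928276062012), 69.96434020996094) [-40.80093058  70.95584778]
((603.3163452148438, 108.28206634521484), (102.92993927001953, 11.757396697998047), 80.7055435180664) [55.88351228 89.62763865]
```

View pics/i.png

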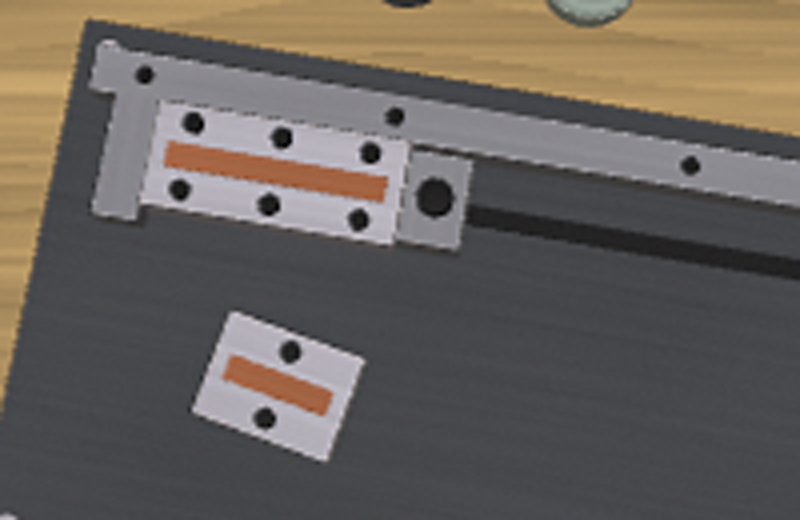

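The carrier is against the rail, its end meets the stop at (155,150), and the clamp touches it at (403,195), with no gaps visible. The shorter carrier hasn't moved and the robot is clear.

```bash
python3 -c "from workcell import workorder;print(workorder.job_done())"
```

```text
the job is handed in; nothing more can be done
None
```

The longer carrier is seated squarely against the back rail and trapped with no visible gaps between the clamp and the end stop; I handed the job in at about 20.5 s with the robot clear and the shorter carrier unmoved.

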